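# Tip a plywood shelf upright against the drying rail

## Robot

A 7-joint arm with a two-finger parallel gripper is mounted at the origin on the work surface. World frame = base frame: x ahead of the robot, y to its left, z up, the work surface at z = 0. Lengths are in mm, angles in rad, forces in N, time in s.
With the tool pointing down it reaches from about 425 to 1025 mm from the base axis. Payload 9.4 kg.
Tool frame: the origin (TCP) lies on the centre line of the jaws, within the pads' length; the fingertips stand bot.tcp_to_tips ahead of it and the grasp point (between the pads) lies 2 mm behind it (bot.tcp_to_tips is the distance from the TCP to the fingertips, in mm); z points along the fingers, x is the direction in which the jaws open and shut, and the axes are right-handed (so a half turn about z gives the same grasp; the last joint's range is limited). The gripper opens to 85 mm and grips with 20 to 120 N. Pads are 22 mm wide; open, the fingers measure 114 mm over their backs; the gripper's body (76 mm by 85 mm) begins 54 mm behind the grasp point. The pads swing forward as they close: fully open they stand 13 mm farther back than shut.
Start: joints at [1.158, 0.599, -0.003, 1.599, 0.002, 0.943, -0.08], TCP at [238.895, -684.509, 215.175] pointing down, gripper open.
Joint ranges: [-2.57, 2.57], [-0.35, 1.97], [-1.29, 1.29], [0.11, 2.56], [-1.05, 4.19], [0.11, 1.86], [-2.63, 2.63]. Speed limits (rad/s): [2.22, 2.22, 3.01, 3.01, 3.14, 3.14, 3.14].

## Interface

Orientations are given as a unit quaternion [x, y, z, w].
In Python, from rig import bot gives the robot as it stands.
- The arm moves only by the tool send_rows, never from a script. Its arguments are lists of equal length, an entry for each row: "rotation": the turn, a rotation vector about the world's x, y, z in rad, a list of three; "offset": the shift along the world's x, y, z in m, a list of three; "hand": the opening, from 0 (shut) to 1 (fully open). In form: {"rotation": [[wx, wy, wz], ...], "offset": [[tx, ty, tz], ...], "hand": [hand, ...]}. A call has 1 to 5 rows; each row shifts and turns the pose as measured when the row begins; what a row does not reach is not made up. A row lasts 1/10 s, in which the tool goes at most 50 mm and 8.59 degrees, less where a joint would pass 70% of its speed; a pose out of reach is approached as far as the arm can. A call is refused whole if a number of a shift passes 0.05 or a number of a turn 0.15, either way. A call with a gripper value outside its range is refused whole. The fingers move at their own pace and stop on an object; the grip force is fixed at half the most. Time passes only in rows, so rows that do not move let the fingers close. It gives the time, the measured TCP pose, the force and the opening at its end, in the units of the state.
- bot.sense(): the state, without advancing time (a new reading comes with each control period).
- bot.snapshot(name): name is "scene" or "top" or "wrist"; returns a dict with "image" (420x560x3 uint8, red, green, blue), "fx", "fy", "cx", "cy" (pixels), "rvec" (rotation vector, rad) and "tvec" (3), from world to camera coordinates, as OpenCV has them. Camera axes: x right, y down, z forward; pixel columns grow to the right and rows downward; lengths in mm; the calibration is good to about 2 mm. A picture is of the moment at which its call begins. There is no depth.
- bot.sign_off(): hands the job in, once; it reports no verdict.
The state is a dict: "time_s": time; "joints": joint angles; "joint_vel": joint speeds; "joint_efforts": joint torques, N m; "tool_pos": TCP position; "orientation": TCP orientation; "force": force on the tool from outside, world axes, zero at the start; "ft_torque": the same for the moment, N m; "grip_width": opening from 0.0 (shut) to 1.0 (fully open).
Only numpy, scipy, OpenCV 4.12 (cv2) and the standard library are available. Lean on these libraries where they do the work, as an engineer would, in place of code of your own. Each camera call takes 0.05 s, during which the arm holds its last target.

## Task

Two small L-shaped plywood shelves lie on their backs in front of the wooden drying rail. Push the larger one against the rail so that it tips up on its free edge and stands upright, flat against the rail with its ledge over the top of it, ready for its back to be pasted. Keep that free edge down on the table all the while (do not lift the shelf) and leave the smaller shelf lying where it is.

Things in the scene. Friction and masses are not known exactly. Their poses are not given: they have to be found in the camera images.
- shelf: Larger L-shaped plywood shelf, loose, 0.12 kg: back panel 85 long (x) x 110 wide (y) x 9 thick, flat on the table; 9 mm thick ledge standing up along its end away from the rail, top 70 above the table. Origin: middle of the panel's lower free edge, the pivot, facing the rail 15-50 mm short of it. x: free edge to ledge (outer face x=85); z: back to ledge side. Stood up: x up, z at the rail.
- ledge_edge (a point): Middle of the larger shelf's ledge's free (top) edge: x=80.5, z=70 mm in the shelf's frame. With the free edge stopped by the rail, fingertips high on the ledge's outer face (about z=50) must swing with it, up and over, on a circle about the free edge: a level push jams. Some 75 degrees up it falls onto the rail by itself and stays.
- small_shelf: Smaller L-shaped shelf of the same plywood, loose: panel 60 long, 70 wide, 9 mm thick, ledge top 45 mm above the table. Origin and axes as for the larger one. It lies beside the larger one, on its left or right; leave it alone.
- rail: Drying rail: fixed timber batten 460 long (y), 20 thick (x), 70 mm high, on the table. Origin: centre of its underside; x points away from the robot, so the face towards the robot is at x=-10. Both shelves lie on that side, roughly parallel to it, 90 to 140 mm either way from its middle, a loose paint brush between them.
Mind the look-alikes: they are no part of the job. Leave any black or pink look-alike of the shelf alone.

How it is judged:
By the outcome, as a careful person would: the job done as asked, in the order asked, and still so for the second after the job is handed in, with the robot touching nothing.
It also fails if it takes over 40 s, if anything falls off the work surface, if the arm or the gripper's body presses on something with over 40 N, if the wrist force passes 120 N, or if a joint passes its speed limit or range.

## Working session

There is one attempt and no reset: what is moved stays moved. The work goes in short steps, Python scripts to look and compute and a tool call to move; the robot and the scene stay as the last step left them, time stands still between calls to the robot, and variables do not carry over. Pictures are saved under pics/ and viewed, and the job is handed in when it is done.

Besides the shell and the picture viewer there is one more tool, called after "Request:" in YAML: its name, and indented under it one key for each argument. send_rows: Moves the arm, as the interface text tells. Its arguments: {"type":"object","properties":{"rotation":{"type":"array","items":{"type":"array","items":{"type":"number"}}},"offset":{"type":"array","items":{"type":"array","items":{"type":"number"}}},"hand":{"type":"array","items":{"type":"number"}}},"required":["rotation","offset","hand"]}

```bash
ls; mkdir -p pics; python3 - <<'E'
from rig import bot
import cv2
print(bot.tcp_to_tips); s=bot.sense(); print(s['time_s'],s['tool_pos'],s['orientation'],s['grip_width'],s['force'])
for n in ("scene","top"):
    r=bot.snapshot(n); cv2.imwrite(f"pics/{n}0.png",r["image"][:,:,::-1]); print(n,{k:r[k] for k in r if k!="image"})
E
```

```text
pics
17.0
0.0 [ 238.7077262  -684.02477424  214.29408603] [ 8.15338185e-01 -5.78984455e-01 -6.88599459e-04 -4.14227687e-04] 0.9988456884024954 [-0.32034913 -0.11350187 -0.00866056]
scene {'fx': 458.9357101423987, 'fy': 458.9357101423987, 'cx': 278.1767033068927, 'cy': 209.24961500034811, 'rvec': array([ 1.36732031,  2.05427192, -1.00063288]), 'tvec': array([ 130.44013712, -250.95614734, 1390.94353797])}
top {'fx': 461.24763914034924, 'fy': 461.24763914034924, 'cx': 284.29125099556654, 'cy': 210.7028151496332, 'rvec': array([ 2.13417433, -2.11823749,  0.19257194]), 'tvec': array([ 80.78446599, 547.33809406, 733.12333031])}
```

View pics/scene0.png

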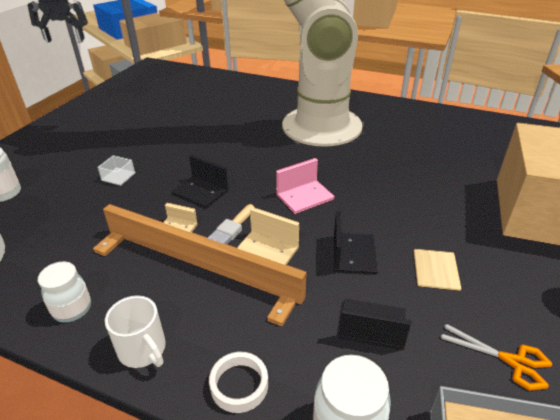

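View pics/top0.png

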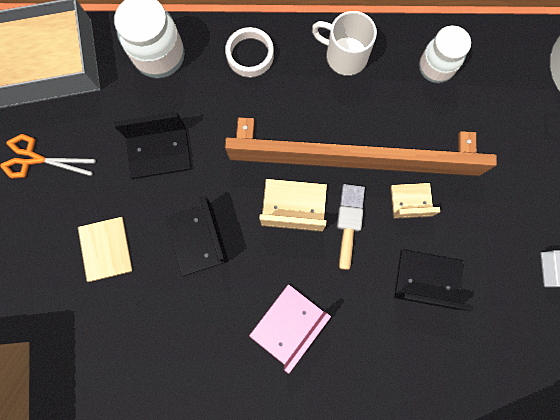

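```bash
cat > h.py <<'E'
import numpy as np, cv2
def ray(r,u,v):
    R=cv2.Rodrigues(r["rvec"])[0]; t=np.array(r["tvec"]).ravel()
    C=-R.T@t; d=R.T@np.array([(u-r["cx"])/r["fx"],(v-r["cy"])/r["fy"],1.0]); return C,d
def onz(r,u,v,z):
    C,d=ray(r,u,v); return C+d*(z-C[2])/d[2]
def proj(r,P):
    K=np.array([[r["fx"],0,r["cx"]],[0,r["fy"],r["cy"]],[0,0,1]])
    return cv2.projectPoints(np.array(P,float).reshape(-1,3),r["rvec"],np.array(r["tvec"],float),K,None)[0].reshape(-1,2)
E
python3 - <<'E'
from rig import bot
from h import *
r=bot.snapshot("top"); im=r["image"][:,:,::-1]
cv2.imwrite("pics/crop1.png",cv2.resize(im[120:260,220:380],None,fx=5,fy=4.2857 if 0 else 4.2857,interpolation=cv2.INTER_CUBIC)[:600])
cv2.imwrite("pics/crop1.png",cv2.resize(im[120:260,215:375],None,fx=4,fy=4,interpolation=cv2.INTER_CUBIC))
q=bot.snapshot("scene");i2=q["image"][:,:,::-1]
cv2.imwrite("pics/crop2.png",cv2.resize(i2[190:330,160:340],None,fx=4,fy=4,interpolation=cv2.INTER_CUBIC))
print(onz(r,295,205,9),onz(r,227,140,70),onz(r,495,157,70),ray(r,0,0)[0],ray(q,0,0)[0])
E
```

```text
[564.71036794  65.83529083   9.        ] [664.49083279 183.18593049  70.        ] [ 637.86806554 -270.26254295   70.        ] [405.60345274  83.88500502 819.77074945] [1195.95384634  371.17164528  668.31396083]
```

View pics/crop1.png

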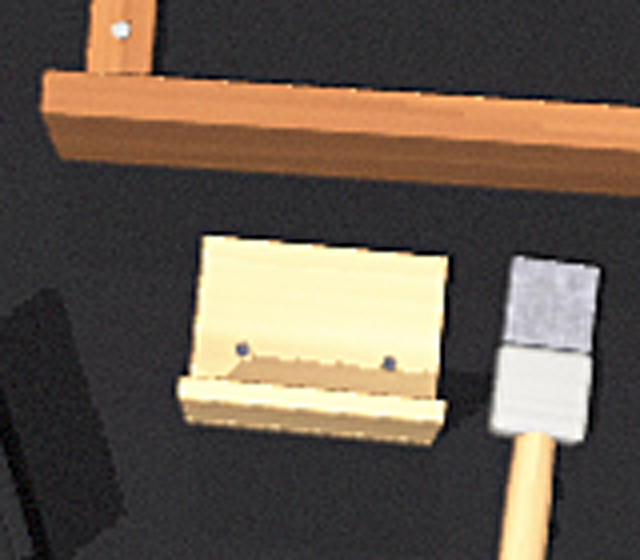

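View pics/crop2.png

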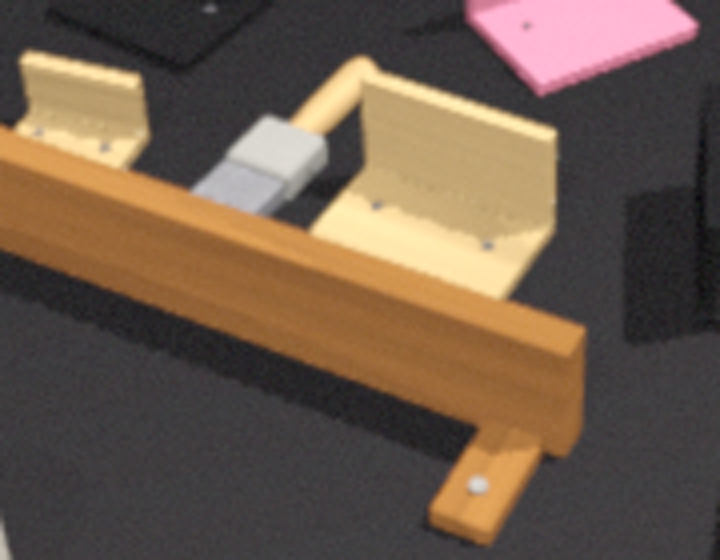

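```bash
python3 - <<'E'
from rig import bot
from h import *
r=bot.snapshot("top"); q=bot.snapshot("scene")
f=lambda x,y,z:onz(r,215+(x+.5)/4-.5,120+(y+.5)/4-.5,z).round(1)
g=lambda x,y,z:onz(q,160+(x+.5)/4-.5,190+(y+.5)/4-.5,z).round(1)
print("panel free top",f(205,237,9),f(447,257,9))
print("ledge inner top",f(180,378,70),f(446,401,70)); print("ledge outer top",f(180,396,70),f(443,418,70)); print("ledge bottom",f(187,424,0),f(436,444,0))
print("rail near top",f(43,112,70),f(640,148,70)," far top",f(45,70,70)," near bottom",f(60,158,0),f(640,194,0))
print("scene: ledge top inner",g(363,80,70),g(556,132,70),"outer", g(363,72,70),g(556,125,70),"rail far top end",g(582,330,70))
print("brush z0",f(513,257,5),f(600,267,5),f(495,430,10),f(590,440,10))
C=lambda u,v,z:onz(r,u,v,z).round(0)
print("brush",C(345,265,8), "small",C(392,208,45),C(438,212,45),"black",C(225,260,0),C(207,200,70),C(222,262,70),"pink",C(328,317,70),C(290,290,0))
E
```

```text
panel free top [612.5 118.7   9. ] [604.    9.3   9. ]
ledge inner top [537.  125.5  70. ] [528.2  15.9  70. ]
ledge outer top [529.4 125.4  70. ] [521.1  17.2  70. ]
ledge bottom [528.3 125.9   0. ] [520.1  14.2   0. ]
rail near top [651.  185.5  70. ] [637. -67.  70.]  far top [669.6 185.3  70. ]  near bottom [651.8 186.5   0. ] [636.6 -80.5   0. ]
scene: ledge top inner [526.   18.4  70. ] [527.1 127.2  70. ] outer [519.9  15.4  70. ] [522.  125.2  70. ] rail far top end [651.1 187.1  70. ]
brush z0 [605.2 -21.    5. ] [600.9 -60.4   5. ] [525.1 -11.2  10. ] [521.  -53.2  10. ]
brush [458. -22.   8.] small [554. -99.  45.] [ 547. -177.   45.] black [466. 189.   0.] [560. 213.  70.] [458. 185.  70.] pink [372.  14.  70.] [415.  74.   0.]
```

The larger plywood L is at top (295,205). The others are the small plywood L (413,200), a flat plate without a ledge (105,250), a pink L (290,328) and black Ls (158,148), (200,240), (432,278). Both crops show that only (295,205) is plywood with the 110 mm width and a 70 mm ledge. Its free edge faces the rail about 36 mm short of it. I'm approaching behind its ledge with the jaws half open.

Request:
send_rows:
  rotation:
    - [0,0,-0.1]
    - [0,0,-0.1]
    - [0,0,-0.1]
    - [0,0,-0.09]
    - [0,0,0]
  offset:
    - [0.025,0.04,0]
    - [0.025,0.04,0]
    - [0.025,0.04,0]
    - [0.025,0.04,0]
    - [0.025,0.04,0]
  hand: [0.5,0.5,0.5,0.5,0.5]

```text
time_s: 0.8
tool_pos: [359.4, -484.4, 213.7]
orientation: [-0.677, 0.736, 0.0, -0.002]
force: [1.9, 0.1, 0.1]
grip_width: 0.499
```

Request:
send_rows:
  rotation:
    - [0,0,0.0]
    - [0,0,0]
    - [0,0,0]
    - [0,0,0]
    - [0,0,0]
  offset:
    - [0.025,0.04,0]
    - [0.025,0.04,0]
    - [0.025,0.04,0]
    - [0.02,0.045,0]
    - [0.02,0.045,0]
  hand: [0.5,0.5,0.5,0.5,0.5]

```text
time_s: 1.3
tool_pos: [478.1, -268.1, 214.6]
orientation: [-0.677, 0.736, -0.001, -0.001]
force: [0.9, -0.7, -0.7]
grip_width: 0.501
```

Request:
send_rows:
  rotation:
    - [0,0,0.02]
    - [0,0,0]
    - [0,0,0]
    - [0,0,0]
    - [0,0,0]
  offset:
    - [0.005,0.048,0]
    - [0,0.049,0]
    - [0,0.049,0]
    - [0,0.049,0]
    - [0,0.049,0]
  hand: [0.5,0.5,0.5,0.5,0.5]

```text
time_s: 1.8
tool_pos: [486.1, -18.4, 215.5]
orientation: [-0.685, 0.729, -0.003, 0.0]
force: [0.4, 0.5, -0.9]
grip_width: 0.502
```

Request:
send_rows:
  rotation:
    - [0,0,0.0]
    - [0,0,0]
    - [0,0,0]
    - [0,0,0]
    - [0,0,0]
  offset:
    - [0,0.045,0]
    - [0,0.045,0]
    - [0,0,-0.045]
    - [0,0,-0.045]
    - [0,0,-0.045]
  hand: [0.5,0.5,0.5,0.5,0.5]

```text
time_s: 2.3
tool_pos: [491.0, 87.2, 84.0]
orientation: [-0.69, 0.724, -0.006, 0.01]
force: [1.2, -0.9, 0.0]
grip_width: 0.497
```

```bash
python3 - <<'E'
from rig import bot
from h import *
s=bot.sense(); print(s['tool_pos'],s['orientation'],s['force'])
r=bot.snapshot("top"); im=r["image"][:,:,::-1]; cv2.imwrite("pics/t2.png",cv2.resize(im[120:300,200:400],None,fx=3,fy=3,interpolation=cv2.INTER_CUBIC))
q=bot.snapshot("scene");i2=q["image"][:,:,::-1]
cv2.imwrite("pics/s2.png",cv2.resize(i2[110:330,140:400],None,fx=3,fy=2.7,interpolation=cv2.INTER_CUBIC)[:600])
r=bot.snapshot("wrist"); cv2.imwrite("pics/w2.png",r["image"][:,:,::-1])
P=s['tool_pos']; print(proj(q,[P,P-[0,0,17],P-[0,0,10.5]]))
E
```

```text
[491.0130876   87.23481462  84.02757749] [-0.68981507  0.72388653 -0.00636315  0.01014729] [ 1.21483222 -0.8709467   0.01572632]
[[287.07202804 202.49798656]
 [287.04630334 208.88240191]
 [287.05607278 206.4578001 ]]
```

View pics/s2.png

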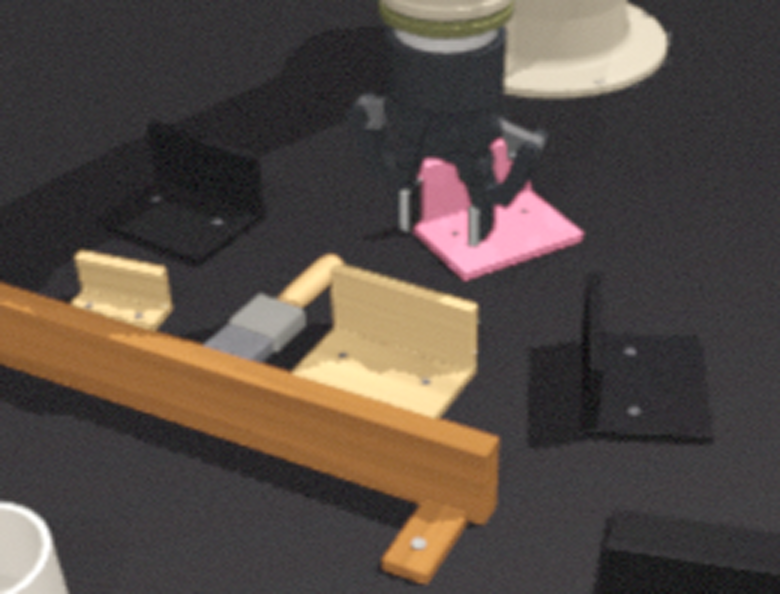

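View pics/w2.png

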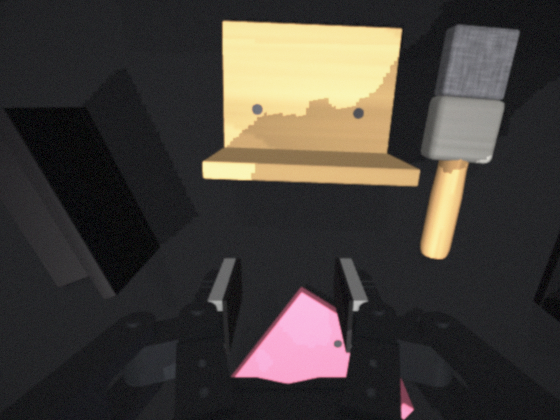

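```bash
python3 - <<'E'
from rig import bot
from h import *
s=bot.sense(); print(s['time_s'],s['tool_pos'],s['orientation'],s['force'],s['grip_width'])
q=bot.snapshot("scene");i2=q["image"][:,:,::-1]
c=cv2.resize(i2[110:220,230:350],None,fx=6,fy=5,interpolation=cv2.INTER_CUBIC)
s=bot.sense(); print(s['tool_pos'])
P=s['tool_pos']; print(proj(q,[P,P-[0,0,17]]))
for p in proj(q,[P,P-[0,0,17]]): cv2.circle(c,(int((p[0]-230)*6),int((p[1]-110)*5)),4,(0,0,255),-1)
cv2.imwrite("pics/s3.png",c)
E
```

```text
2.45 [488.43455208  85.44794016  82.8484412 ] [-0.68926065  0.72447661 -0.00436168  0.00586299] [ 0.51741816 -0.1797202   1.30927393] 0.49978593200994376
[489.67894016  85.43195178  84.69974385]
[[286.51370201 201.68372074]
 [286.49408357 208.0697413 ]]
```

View pics/s3.png

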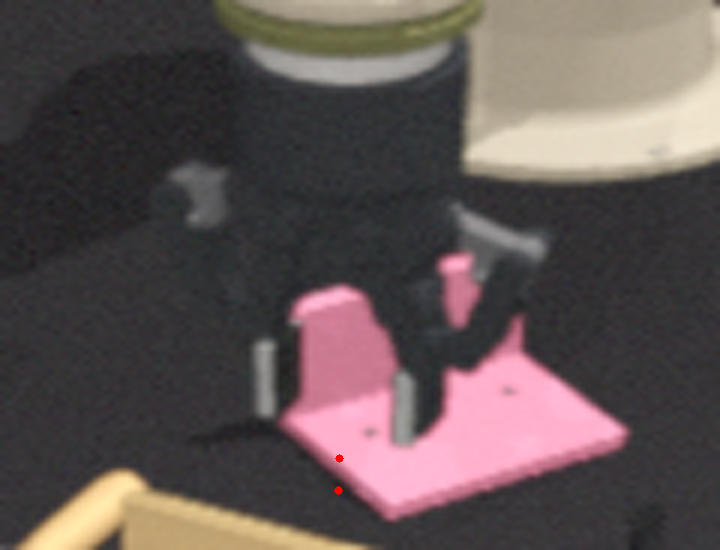

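```bash
python3 - <<'E'
from rig import bot
from h import *
s=bot.sense();P=s['tool_pos']; print(P)
r=bot.snapshot("top"); im=r["image"][:,:,::-1]
c=cv2.resize(im[160:280,230:350],None,fx=5,fy=5,interpolation=cv2.INTER_CUBIC)
p=proj(r,[P,P-[0,0,17]]);print(p)
for a in p: cv2.circle(c,(int((a[0]-230)*5),int((a[1]-160)*5)),3,(0,0,255),-1)
cv2.imwrite("pics/t3.png",c)
w=bot.snapshot("wrist"); print(proj(w,[P,P-[0,0,17]]), ray(w,0,0)[0])
E
```

```text
[489.67894016  85.43195178  84.69974385]
[[283.68402983 241.81710858]
 [283.69670979 243.00025779]]
[[286.09335979 260.43513751]
 [286.30518203 247.49499485]] [565.05422772  80.38770942 245.73683859]
```

View pics/t3.png

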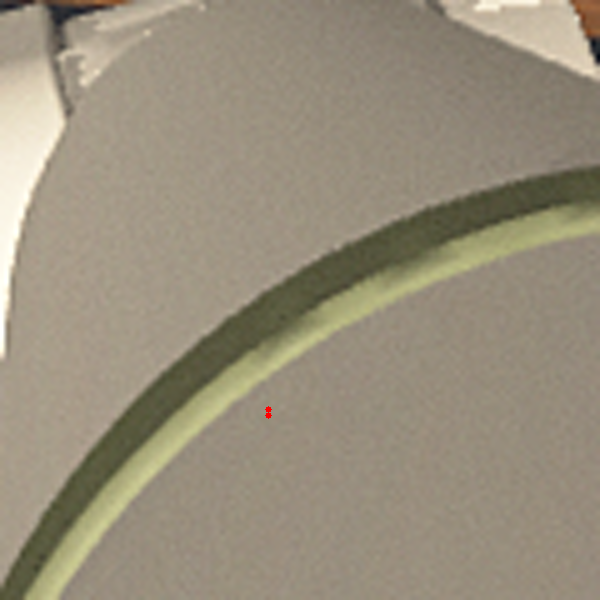

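```bash
python3 - <<'E'
from rig import bot
from h import *
w=bot.snapshot("wrist"); im=w["image"][:,:,::-1]
cv2.imwrite("pics/w3.png",cv2.resize(im[240:400,190:390],None,fx=3.7,fy=3.7,interpolation=cv2.INTER_CUBIC))
E
```

```text
(no output)
```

View pics/w3.png

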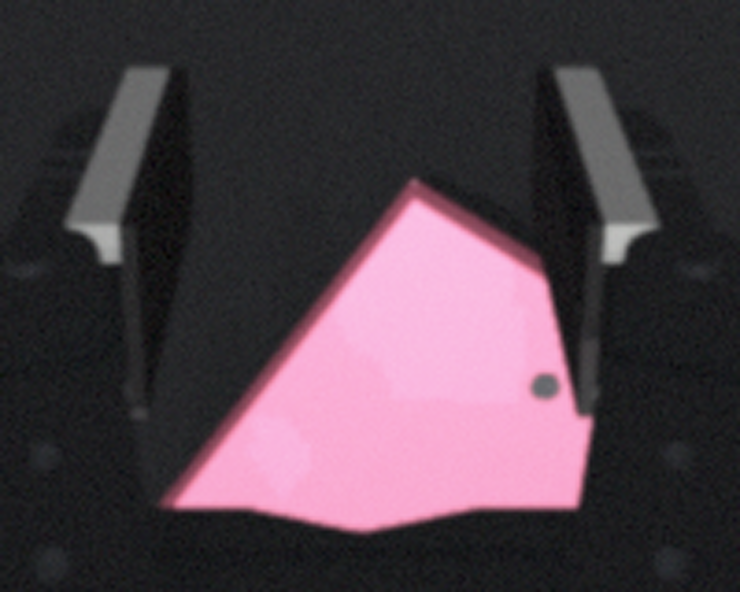

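```bash
cat >> h.py <<'E'
def tri(a,ua,b,ub):
    C1,d1=ray(a,*ua);C2,d2=ray(b,*ub)
    k=np.linalg.lstsq(np.stack([d1,-d2],1),C2-C1,rcond=None)[0]
    p,q=C1+k[0]*d1,C2+k[1]*d2
    return (p+q)/2,np.linalg.norm(p-q)
E
python3 - <<'E'
from rig import bot
from h import *
s=bot.sense();print(s['tool_pos'])
w=bot.snapshot("wrist");q=bot.snapshot("scene")
print(tri(w,(230,258.4),q,(297.2,198.6)),tri(w,(346,258.4),q,(274.2,193)))
E
```

```text
[491.33933651  85.66253651  86.81384744]
(array([500.96816014, 111.4728428 , 106.89294391]), np.float64(3.952727688667126)) (array([498.56599356,  59.54006519, 105.82834824]), np.float64(3.7199562288858603))
```

```bash
python3 - <<'E'
from rig import bot
from h import *
s=bot.sense();print(s['time_s'],s['tool_pos'],s['orientation'],s['joints'])
w=bot.snapshot("wrist");q=bot.snapshot("scene"); im=w["image"][:,:,::-1]
print("base",proj(q,[[0,0,0]]))
print("wrist shelf pred",proj(w,[[612.5,118.7,9],[604,9.3,9],[537,125.5,70],[528.2,15.9,70],[529.4,125.4,70],[521.1,17.2,70]]))
P=s['tool_pos']
F=[P+[11,dy,-dz] for dy in (-26,26) for dz in (17,0,-20)]
print("wrist",proj(w,F)); print("scene",proj(q,F))
R=cv2.Rodrigues(w['rvec'])[0]; print("wrist cam fwd",R[2], ray(w,0,0)[0])
E
```

```text
2.75 [491.18609415  85.67223684  86.63027481] [-0.68881366  0.72483894 -0.00658338  0.01004525] [-0.29540764  0.53048495  0.00992979  2.24190331 -0.00725447  0.34535056
 -1.90185863]
base [[321.21485355 126.4477366 ]]
wrist shelf pred [[224.97190284  34.51311801]
 [397.91100968  39.44487069]
 [205.7275778  169.50485981]
 [415.20154978 175.75948986]
 [207.60280125 183.69717704]
 [412.01586627 189.05668516]]
wrist [[332.35099764 226.17202097]
 [336.49312255 237.35966014]
 [342.50736835 253.60378928]
 [238.17015351 230.54354424]
 [233.34491544 242.08321285]
 [226.34725219 258.8182866 ]]
scene [[272.94427464 207.87737504]
 [272.81449209 201.47458067]
 [272.65809333 193.75868087]
 [295.9468804  213.76696411]
 [296.07292953 207.32033571]
 [296.22489196 199.54840365]]
wrist cam fwd [-0.27928788  0.01864534 -0.96002637] [565.16630776  80.43512114 246.71269909]
```

```bash
python3 - <<'E'
from rig import bot
from h import *
q=bot.snapshot("scene"); w=bot.snapshot("wrist"); print(w['fx'])
P=np.array([238.7,-684.0,214.3])
im=cv2.imread("pics/scene0.png")
c=cv2.resize(im[0:90,10:130],None,fx=6,fy=6,interpolation=cv2.INTER_CUBIC)
for dz in (20,0,-17,-40):
    p=proj(q,[P+[0,0,dz]])[0]; print(dz,p); cv2.circle(c,(int((p[0]-10)*6),int(p[1]*6)),3,(0,0,255),-1)
cv2.imwrite("pics/s0c.png",c)
print(bot.sense()['time_s'],bot.sense()['tool_pos'])
E
```

```text
340.4218971773466
20 [66.0300648  45.57333484]
0 [68.12175052 52.67846318]
-17 [69.86847614 58.61181616]
-40 [72.18733342 66.48861063]
2.95 [490.44574102  85.73666623  85.45703099]
```

View pics/s0c.png

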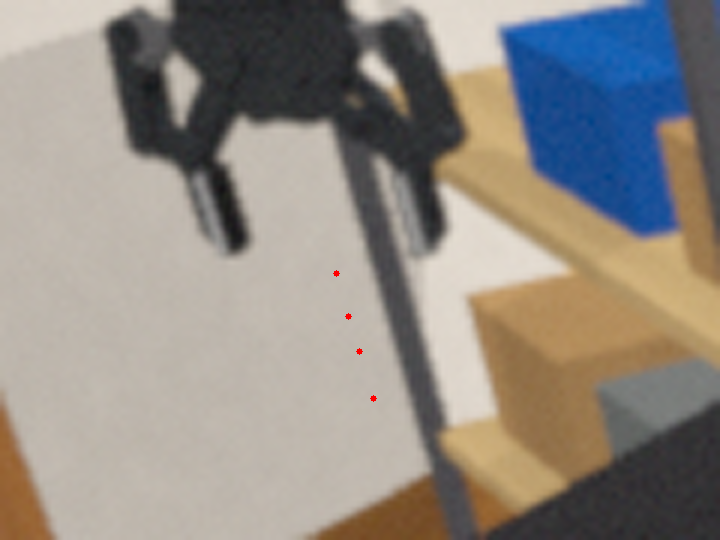

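Both cameras put the fingertips about 20 mm *above* the reported TCP, at half and at full opening. The stated geometry puts them 17 mm below. I'll settle it with a gentle touch on the bare table behind the ledge.

Request:
send_rows:
  rotation:
    - [0,0,0.0]
    - [0,0,0]
    - [0,0,0]
    - [0,0,0]
  offset:
    - [0,-0.015,0]
    - [0,0,-0.03]
    - [0,0,-0.015]
    - [0,0,0]
  hand: [0.5,0.5,0.5,0.5]

```text
time_s: 3.35
tool_pos: [492.3, 70.6, 41.6]
orientation: [-0.689, 0.725, -0.007, 0.012]
force: [0.9, -0.6, -0.2]
grip_width: 0.502
```

```bash
python3 - <<'E'
from rig import bot
from h import *
s=bot.sense();print(s['tool_pos'],s['orientation'],s['force'])
w=bot.snapshot("wrist");q=bot.snapshot("scene")
cv2.imwrite("pics/w4.png",w["image"][:,:,::-1])
cv2.imwrite("pics/s4.png",cv2.resize(q["image"][110:260,200:360,::-1],None,fx=4,fy=4,interpolation=cv2.INTER_CUBIC))
E
```

```text
[492.25374003  70.57436231  41.56753667] [-0.68900216  0.72463045 -0.00738053  0.01150058] [ 0.88793291 -0.619218   -0.20296578]
```

View pics/w4.png

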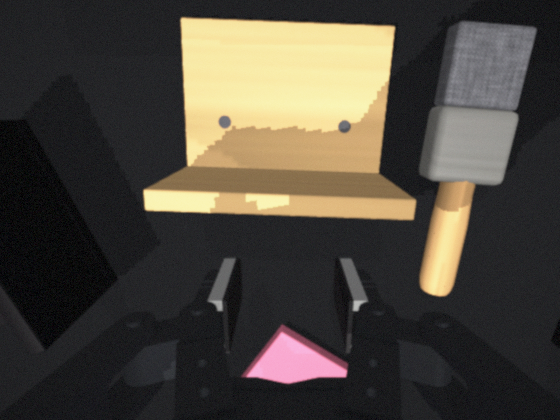

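View pics/s4.png

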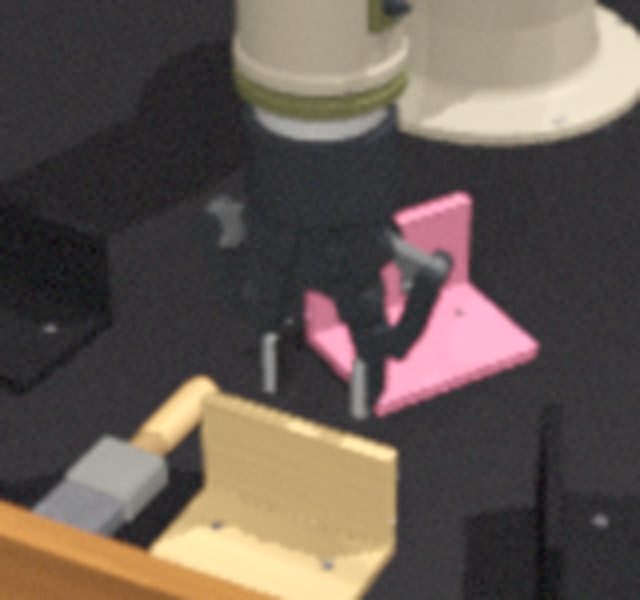

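Request:
send_rows:
  rotation:
    - [0,0,0.0]
    - [0,0,0]
    - [0,0,0]
  offset:
    - [0,0,-0.02]
    - [0,0,-0.012]
    - [0,0,0]
  hand: [0.5,0.5,0.5]

```text
time_s: 3.75
tool_pos: [494.4, 71.5, 12.6]
orientation: [-0.689, 0.724, -0.009, 0.014]
force: [0.2, -0.8, -0.2]
grip_width: 0.501
```

Request:
send_rows:
  rotation:
    - [0,0,0.0]
    - [0,0,0]
    - [0,0,0]
  offset:
    - [0,0,-0.006]
    - [0,0,-0.004]
    - [0,0,0]
  hand: [0.5,0.5,0.5]

```text
time_s: 4.05
tool_pos: [495.1, 71.7, 3.3]
orientation: [-0.689, 0.724, -0.009, 0.015]
force: [-0.4, 0.5, -0.0]
grip_width: 0.502
```

```bash
python3 - <<'E'
from rig import bot
from h import *
for i in range(3):
    s=bot.sense();print(s['tool_pos'],s['orientation'],s['force'])
    q=bot.snapshot("scene")
cv2.imwrite("pics/s5.png",cv2.resize(q["image"][110:260,200:360,::-1],None,fx=4,fy=4,interpolation=cv2.INTER_CUBIC))
E
```

```text
[495.06194931  71.69317251   3.29217217] [-0.68917388  0.72439034 -0.00912599  0.01465307] [-0.38288245  0.51828727 -0.01219527]
[495.12524489  71.69945632   3.47049489] [-0.68917993  0.72438247 -0.0091782   0.01472491] [-0.21151965 -0.32782901  0.45609782]
[495.10907232  71.65782076   3.54276128] [-0.6891499   0.72441107 -0.00917734  0.01472402] [ 0.26993677  0.01387868 -0.31638828]
```

View pics/s5.png

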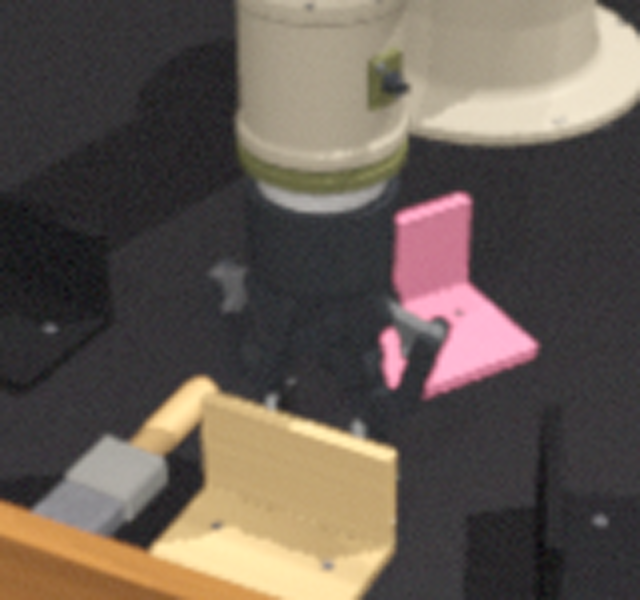

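```bash
python3 - <<'E'
from rig import bot
from h import *
from scipy.spatial.transform import Rotation as R
s=bot.sense(); M=R.from_quat(s['orientation']).as_matrix(); print(M.round(4))
a=np.arctan2(-1,-0.057)
T=np.array([[np.cos(a),np.sin(a),0],[np.sin(a),-np.cos(a),0],[0,0,-1]])
print((R.from_matrix(T)*R.from_matrix(M).inv()).as_rotvec())
E
```

```text
[[-0.0497 -0.9982  0.0341]
 [-0.9987  0.0499  0.007 ]
 [-0.0087 -0.0338 -0.9994]]
[-0.00691149  0.03417757 -0.00710334]
```

Request:
send_rows:
  rotation:
    - [0,0,0.0]
    - [0,0,0]
    - [0,0,0]
    - [0,0,0]
  offset:
    - [-0.028,0,0]
    - [0,0,-0.01]
    - [0,0,-0.003]
    - [0,0,0]
  hand: [0.5,0.5,0.5,0.5]

```text
time_s: 4.6
tool_pos: [481.6, 71.1, -7.0]
orientation: [-0.689, 0.725, -0.01, 0.013]
force: [0.7, 0.4, -0.3]
grip_width: 0.501
```

Request:
send_rows:
  rotation:
    - [0,0.01,0.0]
    - [0,0,0]
    - [0,0,0]
  offset:
    - [-0.02,0,0.0]
    - [0,0,-0.004]
    - [0,0,0]
  hand: [0.5,0.5,0.5]

```text
time_s: 4.9
tool_pos: [464.7, 71.3, -7.7]
orientation: [-0.69, 0.724, -0.005, 0.008]
force: [0.2, 0.4, -0.0]
grip_width: 0.496
```

```bash
python3 - <<'E'
from rig import bot
s=bot.sense(); print(s['joints'].round(3),s['force'],s['tool_pos'],s['orientation'])
E
```

```text
[-0.2    0.706 -0.107  2.339  0.726  0.107 -2.621] [ 0.22867556  0.40293359 -0.00782799] [464.74393241  71.26957346  -7.72323146] [-0.6900004   0.72374906 -0.00498351  0.00786754]
```

Joints 6 and 7 are close to their range ends this low and near, so I'm backing off up and forward.

Request:
send_rows:
  rotation:
    - [0,0,0.0]
    - [0,0,0]
  offset:
    - [0.005,0,0.03]
    - [0.005,0,0.02]
  hand: [0.5,0.5]

```text
time_s: 5.1
tool_pos: [473.7, 72.0, 41.3]
orientation: [-0.688, 0.726, -0.004, 0.005]
force: [0.5, 0.4, -0.2]
grip_width: 0.501
```

```bash
python3 - <<'E'
from rig import bot
s=bot.sense(); print(s['joints'].round(3),s['force'],s['tool_pos'],s['orientation'])
E
```

```text
[-0.052  0.621 -0.311  2.287  0.649  0.302 -2.557] [ 0.47457109  0.40958674 -0.24619445] [473.68381595  72.02165367  41.31607063] [-0.68786239  0.72581378 -0.0035664   0.00519331]
```

Request:
send_rows:
  rotation:
    - [0,0,0.0]
    - [0,0,0.149]
    - [0,0,0.149]
    - [0,0,0.149]
    - [0,0,0.149]
  offset:
    - [0.005,0,0.045]
    - [0,0,0.045]
    - [0,0,0.02]
    - [0,0,0]
    - [0,0,0]
  hand: [0.5,0.5,0.5,0.5,0.5]

```text
time_s: 5.6
tool_pos: [480.6, 75.5, 160.4]
orientation: [0.87, -0.493, -0.001, -0.008]
force: [0.2, 0.4, -0.3]
grip_width: 0.501
```

Request:
send_rows:
  rotation:
    - [0,0,0.149]
    - [0,0,0.149]
    - [0,0,0.149]
    - [0,0,0.149]
    - [0,0,0.149]
  offset:
    - [0,0,0]
    - [0,0,0]
    - [0,0,0]
    - [0,0,0]
    - [0,0,0]
  hand: [0.5,0.5,0.5,0.5,0.5]

```text
time_s: 6.1
tool_pos: [479.8, 77.7, 162.6]
orientation: [0.99, -0.14, -0.009, -0.01]
force: [0.9, -0.4, -0.1]
grip_width: 0.499
```

Request:
send_rows:
  rotation:
    - [0,0,0.149]
    - [0,0,0.149]
    - [0,0,0.149]
    - [0,0,0.149]
    - [0,0,0.149]
  offset:
    - [0,0,0]
    - [0,0,0]
    - [0,0,0]
    - [0,0,0]
    - [0,0,0]
  hand: [0.5,0.5,0.5,0.5,0.5]

```text
time_s: 6.6
tool_pos: [477.1, 79.5, 163.4]
orientation: [0.972, 0.233, -0.02, -0.01]
force: [-0.9, -0.2, -0.1]
grip_width: 0.495
```

```bash
cat > st.py <<'E'
from rig import bot
from h import *
from scipy.spatial.transform import Rotation as R
s=bot.sense(); M=R.from_quat(s['orientation']).as_matrix()
a=np.arctan2(1,0.057)
T=np.array([[np.cos(a),np.sin(a),0],[np.sin(a),-np.cos(a),0],[0,0,-1]])
print("t",s['time_s'],"tcp",s['tool_pos'].round(1),"F",s['force'].round(1),"J",s['joints'].round(2),"rot to go",(R.from_matrix(T)*R.from_matrix(M).inv()).as_rotvec().round(3))
E
python3 st.py
```

```text
t 6.6 tcp [477.1  79.5 163.4] F [-0.9 -0.2 -0.1] J [ 0.52  0.67 -1.19  2.12  0.76  0.93 -0.65] rot to go [ 0.014 -0.044  1.044]
```

Request:
send_rows:
  rotation:
    - [0,0,0.1]
  offset:
    - [0.01,0,0]
  hand: [0.5]

```text
time_s: 6.7
tool_pos: [485.5, 79.7, 163.3]
orientation: [0.959, 0.283, -0.022, -0.01]
force: [0.2, 0.6, 0.7]
grip_width: 0.503
```

```bash
python3 st.py
```

```text
t 6.7 tcp [485.5  79.7 163.3] F [0.2 0.6 0.7] J [ 0.52  0.7  -1.2   2.1   0.77  0.96 -0.55] rot to go [ 0.017 -0.047  0.94 ]
```

Request:
send_rows:
  rotation:
    - [0,-0.02,0.14]
    - [0,-0.02,0.14]
  offset:
    - [0,-0.004,0]
    - [0,-0.003,0]
  hand: [0.5,0.5]

```text
time_s: 6.9
tool_pos: [485.6, 74.0, 163.2]
orientation: [0.91, 0.415, -0.006, -0.004]
force: [-0.5, 0.3, -0.0]
grip_width: 0.5
```

```bash
python3 st.py
```

```text
t 6.9 tcp [485.6  74.  163.2] F [-0.5  0.3 -0. ] J [ 0.55  0.7  -1.24  2.12  0.83  0.96 -0.31] rot to go [ 0.003 -0.015  0.658]
```

Request:
send_rows:
  rotation:
    - [0,0,0.14]
    - [0,-0.01,0.14]
  offset:
    - [0,0,0]
    - [0,0,0]
  hand: [0.5,0.5]

```text
time_s: 7.1
tool_pos: [483.8, 74.2, 162.9]
orientation: [0.841, 0.54, -0.005, -0.004]
force: [0.7, 0.1, -0.2]
grip_width: 0.504
```

```bash
python3 st.py
```

```text
t 7.1 tcp [483.8  74.2 162.9] F [ 0.7  0.1 -0.2] J [ 0.55  0.71 -1.26  2.13  0.84  0.97 -0.05] rot to go [ 0.002 -0.012  0.372]
```

Request:
send_rows:
  rotation:
    - [0,0,0.0]
    - [0,0,0]
  offset:
    - [0,0,-0.04]
    - [0,0,-0.03]
  hand: [0.5,0.5]

```text
time_s: 7.3
tool_pos: [484.5, 75.1, 94.2]
orientation: [0.842, 0.54, -0.005, -0.005]
force: [0.3, -0.4, 0.3]
grip_width: 0.497
```

```bash
python3 st.py
```

```text
t 7.3 tcp [484.5  75.1  94.2] F [ 0.3 -0.4  0.3] J [ 0.47  0.79 -1.15  2.18  0.99  0.87 -0.17] rot to go [-0.001 -0.013  0.374]
```

Going down relieves joint 3. Finishing the turn here; the tips are still at about 110 mm, clear of the ledge.

Request:
send_rows:
  rotation:
    - [0,0,0.12]
    - [0,-0.01,0.12]
    - [0,0,0.12]
  offset:
    - [0,0,0]
    - [0,-0.003,0]
    - [0,0,0]
  hand: [0.5,0.5,0.5]

```text
time_s: 7.6
tool_pos: [480.3, 71.8, 90.3]
orientation: [0.731, 0.682, -0.008, -0.006]
force: [-0.5, 0.7, 0.9]
grip_width: 0.506
```

```bash
python3 st.py
```

```text
t 7.6 tcp [480.3  71.8  90.3] F [-0.5  0.7  0.9] J [ 0.5   0.83 -1.2   2.19  1.03  0.93  0.15] rot to go [ 0.003 -0.02   0.013]
```

Request:
send_rows:
  rotation:
    - [0,-0.015,0.01]
    - [0,0,0]
    - [0,0,0]
  offset:
    - [0.005,0,-0.035]
    - [0.005,0,-0.018]
    - [0,0,0]
  hand: [0.5,0.5,0.5]

```text
time_s: 7.9
tool_pos: [489.0, 71.7, 35.5]
orientation: [0.73, 0.684, -0.006, -0.004]
force: [-0.1, 0.5, 0.2]
grip_width: 0.503
```

```bash
python3 st.py; python3 - <<'E'
from rig import bot
from h import *
w=bot.snapshot("wrist");q=bot.snapshot("scene")
cv2.imwrite("pics/w6.png",w["image"][:,:,::-1])
cv2.imwrite("pics/s6.png",cv2.resize(q["image"][110:260,200:360,::-1],None,fx=4,fy=4,interpolation=cv2.INTER_CUBIC))
E
```

```text
t 7.9 tcp [489.   71.7  35.5] F [-0.1  0.5  0.2] J [ 0.45  0.91 -1.12  2.21  1.16  0.87  0.06] rot to go [ 0.002 -0.014  0.008]
```

View pics/w6.png

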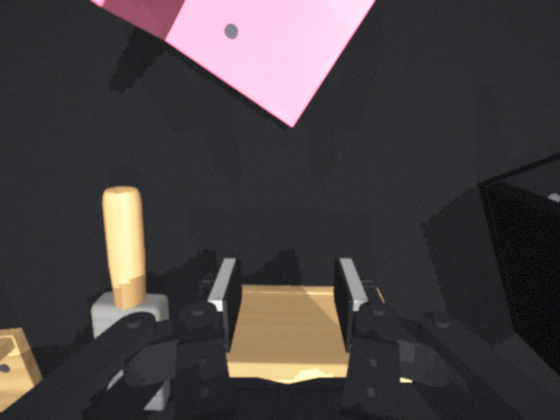

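View pics/s6.png

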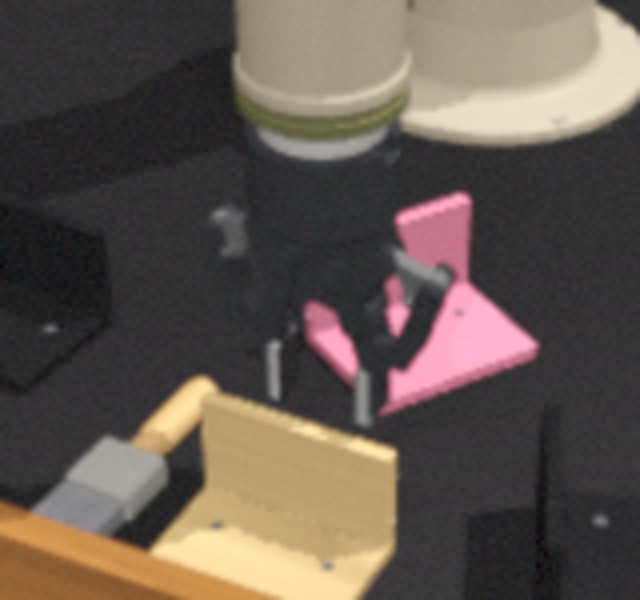

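```bash
python3 - <<'E'
from rig import bot
from h import *
q=bot.snapshot("scene")
for u,v in((268.5,209.5),(290.7,215.75)):
    C,d=ray(q,u,v); p=C+d*(500-C[0])/d[0]; print(p)
for u,v,x in((200+202/4,110+395/4,525),(200+397/4,110+455/4,533)):
    C,d=ray(q,u,v); p=C+d*(x-C[0])/d[0]; print("ledge inner top",p)
E
```

```text
[500.          48.22666896  60.21031592]
[500.          99.1878465   58.80468888]
ledge inner top [525.          18.26065111  71.54363555]
ledge inner top [533.         130.69154635  72.74126663]
```

Request:
send_rows:
  rotation:
    - [0,-0.014,0.008]
    - [0,0,0]
    - [0,0,0]
    - [0,0,0]
    - [0,0,0]
  offset:
    - [0.006,0,-0.005]
    - [0.01,0,0]
    - [0.01,0,0]
    - [0.01,-0.001,0]
    - [0.01,-0.001,0]
  hand: [0.5,0.5,0.5,0.5,0.5]

```text
time_s: 8.55
tool_pos: [539.3, 69.9, 35.3]
orientation: [0.726, 0.687, 0.002, 0.003]
force: [-0.3, 0.2, 0.7]
grip_width: 0.504
```

```bash
python3 st.py; python3 - <<'E'
from rig import bot
from h import *
q=bot.snapshot("scene")
cv2.imwrite("pics/s7.png",cv2.resize(q["image"][130:310,180:360,::-1],None,fx=3.3,fy=3.3,interpolation=cv2.INTER_CUBIC))
E
```

```text
t 8.55 tcp [539.3  69.9  35.3] F [-0.3  0.2  0.7] J [ 0.45  0.93 -1.11  2.11  1.16  0.91  0.15] rot to go [ 0.002  0.007 -0.001]
```

View pics/s7.png

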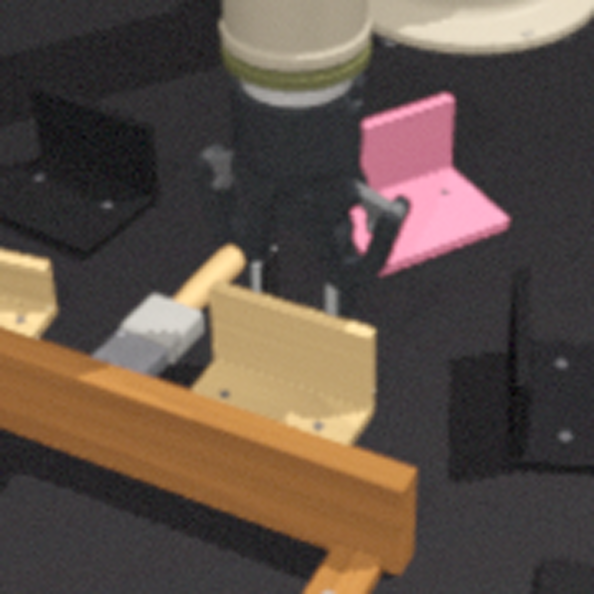

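Request:
send_rows:
  rotation:
    - [0,0,0]
    - [0,0,0]
  offset:
    - [0.004,0,-0.004]
    - [0.004,-0.001,-0.002]
  hand: [0.5,0.5]

```text
time_s: 8.8
tool_pos: [548.2, 69.0, 29.0]
orientation: [0.727, 0.687, 0.002, 0.002]
force: [-15.6, 1.8, 7.3]
grip_width: 0.498
```

```bash
python3 st.py
```

```text
t 8.8 tcp [548.2  69.   29. ] F [-15.6   1.8   7.3] J [ 0.45  0.95 -1.1   2.09  1.16  0.91  0.16] rot to go [0.001 0.006 0.   ]
```

Request:
send_rows:
  rotation:
    - [0,0,0]
    - [0,0,0]
    - [0,0,0]
  offset:
    - [0.004,0,0.007]
    - [0.005,0,0.007]
    - [0.005,-0.0005,0.006]
  hand: [0.5,0.5,0.5]

```text
time_s: 9.1
tool_pos: [560.2, 68.2, 48.2]
orientation: [0.727, 0.687, -0.001, 0.001]
force: [-0.8, 0.3, 1.0]
grip_width: 0.503
```

```bash
python3 st.py; python3 - <<'E'
from rig import bot
from h import *
q=bot.snapshot("scene")
cv2.imwrite("pics/s8.png",cv2.resize(q["image"][130:310,180:360,::-1],None,fx=3.3,fy=3.3,interpolation=cv2.INTER_CUBIC))
E
```

```text
t 9.1 tcp [560.2  68.2  48.2] F [-0.8  0.3  1. ] J [ 0.46  0.93 -1.12  2.05  1.1   0.95  0.23] rot to go [ 0.002  0.    -0.001]
```

View pics/s8.png

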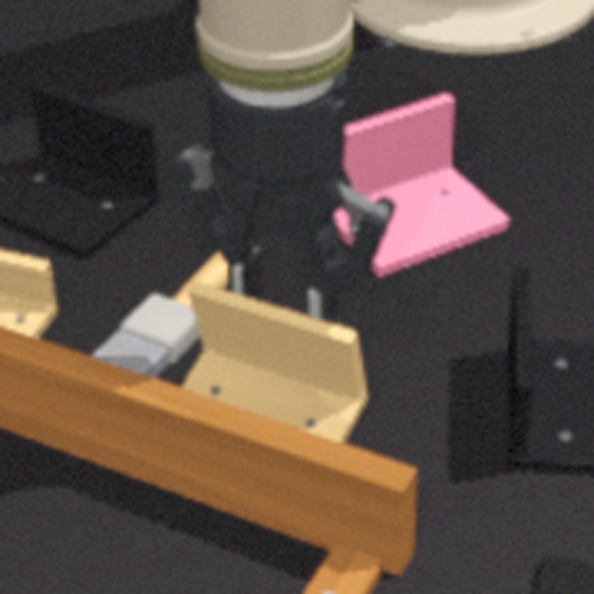

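It's tipping at about 1 N. Continuing along the arc.

Request:
send_rows:
  rotation:
    - [0,0,0]
    - [0,0,0]
    - [0,0,0]
    - [0,0,0]
  offset:
    - [0.006,0,0.0055]
    - [0.0065,-0.0005,0.005]
    - [0.007,0,0.0045]
    - [0.007,-0.0005,0.004]
  hand: [0.5,0.5,0.5,0.5]

```text
time_s: 9.55
tool_pos: [589.6, 66.9, 70.5]
orientation: [0.727, 0.687, -0.0, 0.002]
force: [-0.3, -0.6, -0.2]
grip_width: 0.501
```

```bash
python3 st.py; python3 - <<'E'
from rig import bot
from h import *
q=bot.snapshot("scene")
cv2.imwrite("pics/s9.png",cv2.resize(q["image"][130:310,180:360,::-1],None,fx=3.3,fy=3.3,interpolation=cv2.INTER_CUBIC))
E
```

```text
t 9.55 tcp [589.6  66.9  70.5] F [-0.3 -0.6 -0.2] J [ 0.47  0.93 -1.14  1.98  1.05  1.    0.31] rot to go [ 0.003  0.002 -0.001]
```

View pics/s9.png

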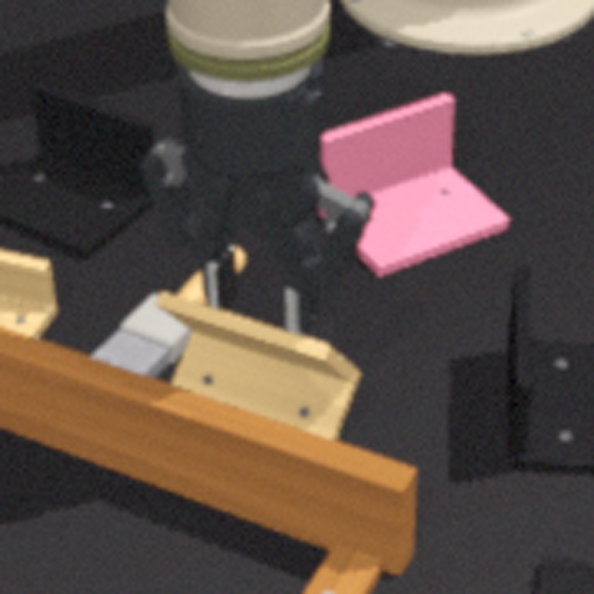

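Request:
send_rows:
  rotation:
    - [0,0,0]
    - [0,0,0]
    - [0,0,0]
    - [0,0,0]
  offset:
    - [0.007,0,0.003]
    - [0.0075,-0.0005,0.002]
    - [0.0075,0,0.0015]
    - [0.008,-0.0005,0.0005]
  hand: [0.5,0.5,0.5,0.5]

```text
time_s: 10.0
tool_pos: [624.7, 65.7, 79.0]
orientation: [0.727, 0.686, 0.002, 0.003]
force: [-0.7, -0.1, 2.2]
grip_width: 0.5
```

```bash
python3 st.py; python3 - <<'E'
from rig import bot
from h import *
q=bot.snapshot("scene")
cv2.imwrite("pics/s10.png",cv2.resize(q["image"][130:310,180:360,::-1],None,fx=3.3,fy=3.3,interpolation=cv2.INTER_CUBIC))
E
```

```text
t 10.0 tcp [624.7  65.7  79. ] F [-0.7 -0.1  2.2] J [ 0.47  0.94 -1.14  1.9   1.03  1.04  0.38] rot to go [0.002 0.006 0.001]
```

View pics/s10.png

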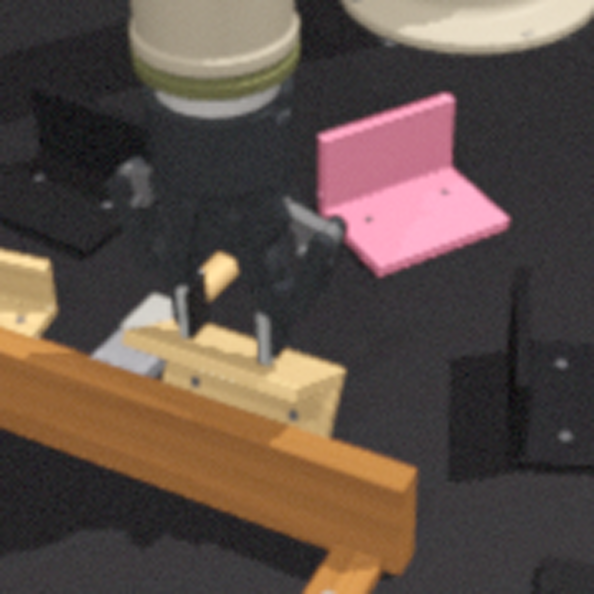

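Request:
send_rows:
  rotation:
    - [0,0,0]
    - [0,0,0]
    - [0,0,0]
  offset:
    - [0.008,0,-0.0015]
    - [0.008,-0.0005,-0.0015]
    - [0.008,0,-0.0025]
  hand: [0.5,0.5,0.5]

```text
time_s: 10.35
tool_pos: [653.6, 64.9, 75.3]
orientation: [0.728, 0.686, 0.003, 0.005]
force: [-0.3, -0.9, 1.4]
grip_width: 0.495
```

```bash
python3 st.py; python3 - <<'E'
from rig import bot
from h import *
q=bot.snapshot("scene")
cv2.imwrite("pics/s11.png",cv2.resize(q["image"][130:310,180:360,::-1],None,fx=3.3,fy=3.3,interpolation=cv2.INTER_CUBIC))
E
```

```text
t 10.35 tcp [653.6  64.9  75.3] F [-0.3 -0.9  1.4] J [ 0.46  0.97 -1.13  1.83  1.03  1.06  0.41] rot to go [0.002 0.012 0.002]
```

View pics/s11.png

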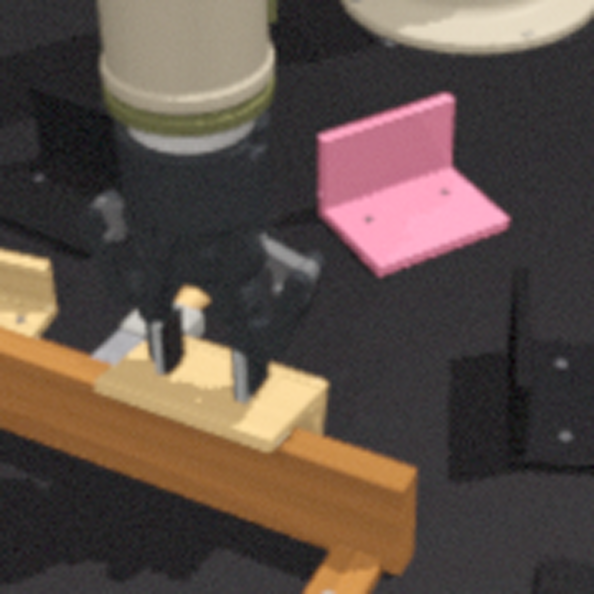

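Request:
send_rows:
  rotation:
    - [0,0,0]
    - [0,0,0]
    - [0,0,0]
  offset:
    - [0.006,0,-0.0035]
    - [0.006,0,-0.0035]
    - [0,0,0]
  hand: [0.5,0.5,0.5]

```text
time_s: 10.7
tool_pos: [666.9, 65.0, 65.8]
orientation: [0.728, 0.686, 0.003, 0.004]
force: [0.9, -0.5, 3.3]
grip_width: 0.5
```

```bash
python3 st.py; python3 - <<'E'
from rig import bot
from h import *
q=bot.snapshot("scene")
cv2.imwrite("pics/s12.png",cv2.resize(q["image"][130:310,180:360,::-1],None,fx=3.3,fy=3.3,interpolation=cv2.INTER_CUBIC))
E
```

```text
t 10.7 tcp [666.9  65.   65.8] F [ 0.9 -0.5  3.3] J [ 0.45  0.99 -1.12  1.81  1.04  1.07  0.43] rot to go [0.002 0.01  0.003]
```

View pics/s12.png

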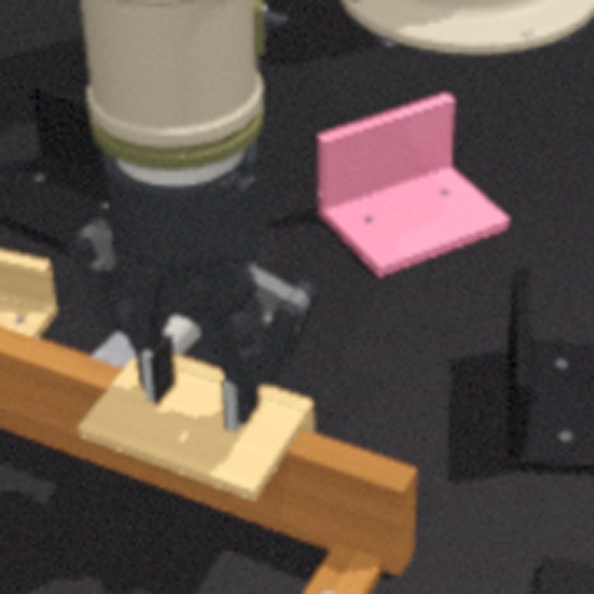

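It looks fully over. Lifting off straight up and retreating to check.

Request:
send_rows:
  rotation:
    - [0,0,0]
    - [0,0,0]
    - [0,0,0]
    - [0,0,0]
    - [0,0,0]
  offset:
    - [0,0,0.008]
    - [0,0,0.03]
    - [0,0,0.045]
    - [-0.02,0,0.04]
    - [-0.045,0,0]
  hand: [0.5,0.5,0.5,0.5,0.5]

```text
time_s: 11.25
tool_pos: [600.9, 66.2, 191.8]
orientation: [0.728, 0.685, 0.003, 0.001]
force: [0.8, 2.4, 0.1]
grip_width: 0.499
```

```bash
python3 st.py; python3 - <<'E'
from rig import bot
from h import *
q=bot.snapshot("scene")
cv2.imwrite("pics/s13.png",cv2.resize(q["image"][170:310,170:350,::-1],None,fx=4,fy=4,interpolation=cv2.INTER_CUBIC))
t=bot.snapshot("top")
cv2.imwrite("pics/t13.png",t["image"][:,:,::-1])
cv2.imwrite("pics/w13.png",bot.snapshot("wrist")["image"][:,:,::-1])
E
```

```text
t 11.25 tcp [600.9  66.2 191.8] F [0.8 2.4 0.1] J [ 0.53  0.79 -1.24  1.87  0.84  1.13  0.49] rot to go [-0.002  0.006  0.003]
```

View pics/s13.png

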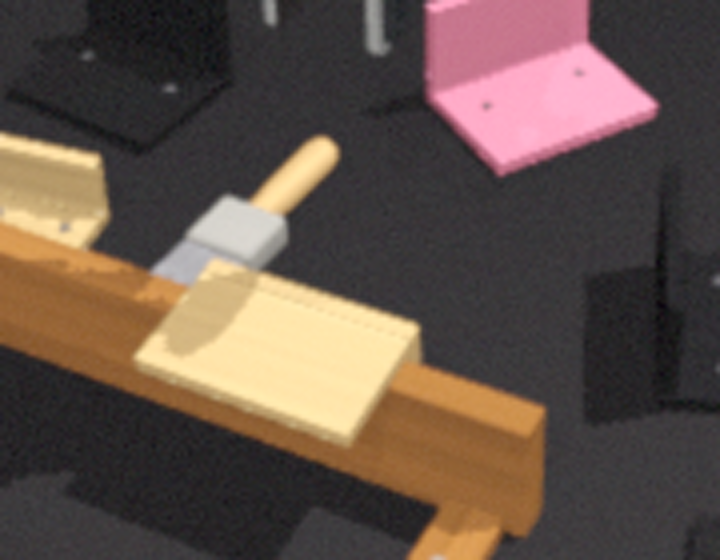

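View pics/t13.png

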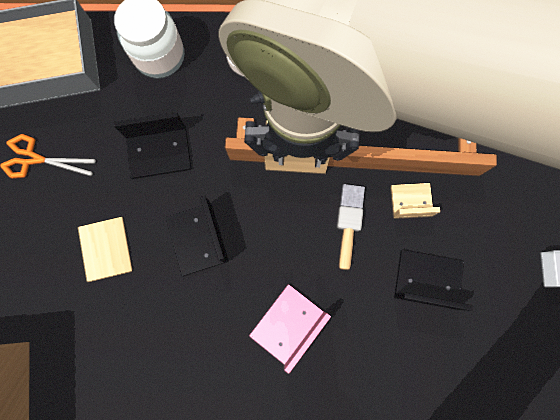

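View pics/w13.png

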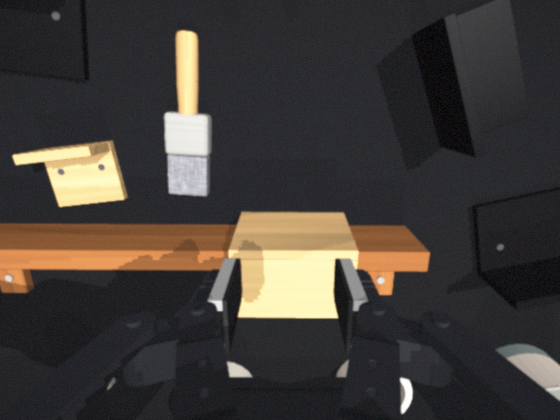

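```bash
python3 - <<'E'
from rig import bot
from h import *
w=bot.snapshot("wrist");q=bot.snapshot("scene")
cv2.imwrite("pics/w14.png",cv2.resize(w["image"][190:340,200:400,::-1],None,fx=4,fy=4,interpolation=cv2.INTER_CUBIC))
# scene px from crop s13: 
g=lambda x,y,z:onz(q,170+x/4,170+y/4,z).round(1)
print("back top edge z85:",g(210,262,85),g(420,325,85)); print("ledge front edge top z85",g(137,352,85),g(350,440,85)," under z76",g(352,446,76))
print("rail near-top at end",g(545,408,70),g(398,365,70))
u=lambda x,y,z:onz(w,x,y,z).round(1)
print("wrist ledge/back top",u(231,258,85),u(356,258,85)); print("back bottom",u(241,212,0),u(350,212,0)); print("ledge front",u(240,316,85),u(340,316,85)); print("rail near bottom L/R", u(100,225,0),u(404,227,0)," near top",u(428,250,70),u(180,250,70))
E
```

```text
back top edge z85: [634.9  12.4  85. ] [636.6 122.4  85. ]
ledge front edge top z85 [701.6  11.   85. ] [713.4 122.7  85. ]  under z76 [708.8 121.2  76. ]
rail near-top at end [650.1 188.8  70. ] [650.4 117.1  70. ]
wrist ledge/back top [643.2  11.9  85. ] [648.9 117.3  85. ]
back bottom [630.1  10.2   0. ] [636.5 126.7   0. ]
ledge front [700.6  13.9  85. ] [705.2 103.3  85. ]
rail near bottom L/R [ 636.6 -144.5    0. ] [656.8 185.1   0. ]  near top [651.9 183.6  70. ] [640.1 -35.7  70. ]
```

View pics/w14.png

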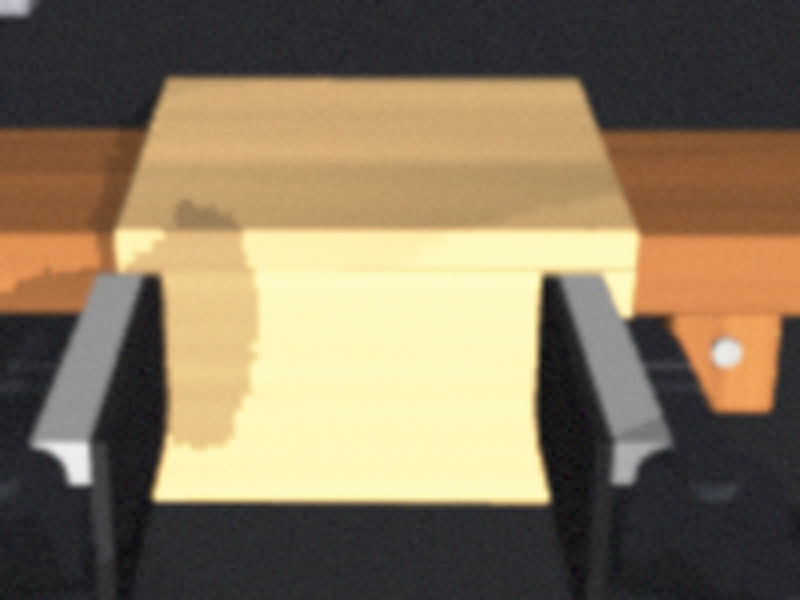

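```bash
python3 - <<'E'
from rig import bot
from h import *
w=bot.snapshot("wrist")
u=lambda x,y,z:onz(w,200+x/4,190+y/4,z).round(1)
print("back top",u(118,230,85),u(637,233,85)); print("back bottom",u(166,77,0),u(580,79,0))
print("rail near top",u(50,231,70),u(700,234,70)," near bottom",u(50,129,0),u(700,131,0))
E
```

```text
back top [635.5  11.8  85. ] [642.3 119.7  85. ]
back bottom [629.1  11.2   0. ] [636.  121.3   0. ]
rail near top [641.4  -6.4  70. ] [650.3 136.5  70. ]  near bottom [642.  -21.5   0. ] [652.6 153.4   0. ]
```

The shelf is standing with its ledge over the rail. However, the wrist view puts the free edge about 5 mm out (gap about 15 mm against 9 mm at the bottom, 7 mm at the top), so it leans 4–5°. I'll nudge the panel low down so it sits flush.

Request:
send_rows:
  rotation:
    - [0,0,0]
    - [0,0,0]
    - [0,0,0]
    - [0,0,0]
    - [0,0,0]
  offset:
    - [-0.025,0,-0.02]
    - [0,0,-0.045]
    - [0,0,-0.045]
    - [0,0,-0.035]
    - [0,0,-0.02]
  hand: [0.5,0.5,0.5,0.5,0.5]

```text
time_s: 12.05
tool_pos: [578.4, 65.0, 17.5]
orientation: [0.73, 0.684, 0.002, 0.0]
force: [0.8, -0.7, 0.8]
grip_width: 0.503
```

```bash
python3 st.py; python3 - <<'E'
from rig import bot
from h import *
w=bot.snapshot("wrist"); cv2.imwrite("pics/w15.png",w["image"][:,:,::-1])
q=bot.snapshot("scene")
cv2.imwrite("pics/s15.png",cv2.resize(q["image"][130:310,170:350,::-1],None,fx=3.3,fy=3.3,interpolation=cv2.INTER_CUBIC))
E
```

```text
t 12.05 tcp [578.4  65.   17.5] F [ 0.8 -0.7  0.8] J [ 0.43  0.96 -1.04  2.03  1.13  0.89  0.23] rot to go [-0.002  0.004  0.008]
```

View pics/w15.png

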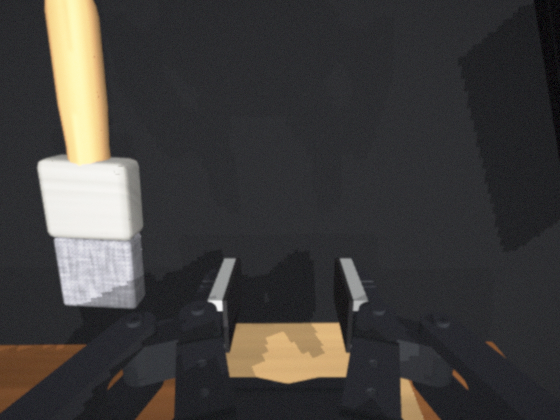

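View pics/s15.png

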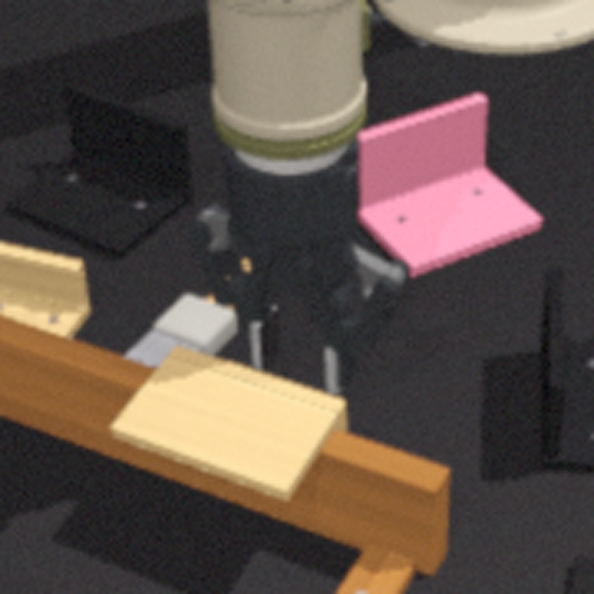

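Request:
send_rows:
  rotation:
    - [0,0,0.005]
    - [0,0,0]
    - [0,0,0]
    - [0,0,0]
  offset:
    - [0.016,0,-0.005]
    - [0.012,0,-0.001]
    - [0.004,0,-0.001]
    - [0,0,0]
  hand: [0.5,0.5,0.5,0.5]

```text
time_s: 12.55
tool_pos: [613.1, 66.8, 12.6]
orientation: [0.728, 0.686, 0.003, -0.001]
force: [0.3, 0.0, -0.7]
grip_width: 0.502
```

```bash
python3 st.py
```

```text
t 12.55 tcp [613.1  66.8  12.6] F [ 0.3  0.  -0.7] J [ 0.42  0.99 -1.04  1.95  1.11  0.92  0.3 ] rot to go [-0.005  0.003  0.003]
```

Request:
send_rows:
  rotation:
    - [0,0,0.0]
    - [0,0,0]
  offset:
    - [0.003,0,0]
    - [0.003,0,0]
  hand: [0.5,0.5]

```text
time_s: 12.75
tool_pos: [619.2, 66.9, 13.9]
orientation: [0.728, 0.686, 0.003, -0.001]
force: [-1.0, 0.5, -0.0]
grip_width: 0.507
```

Request:
send_rows:
  rotation:
    - [0,0,0.0]
  offset:
    - [0.003,0,0]
  hand: [0.5]

```text
time_s: 12.85
tool_pos: [622.0, 66.9, 14.2]
orientation: [0.728, 0.686, 0.003, -0.001]
force: [-10.3, 1.5, -0.7]
grip_width: 0.504
```

```bash
python3 st.py; python3 - <<'E'
from rig import bot
from h import *
w=bot.snapshot("wrist"); cv2.imwrite("pics/w16.png",w["image"][:,:,::-1])
q=bot.snapshot("scene")
cv2.imwrite("pics/s16.png",cv2.resize(q["image"][130:310,170:350,::-1],None,fx=3.3,fy=3.3,interpolation=cv2.INTER_CUBIC))
E
```

```text
t 12.85 tcp [622.   66.9  14.2] F [-10.3   1.5  -0.7] J [ 0.42  0.99 -1.04  1.93  1.11  0.93  0.32] rot to go [-0.005  0.004  0.003]
```

View pics/w16.png

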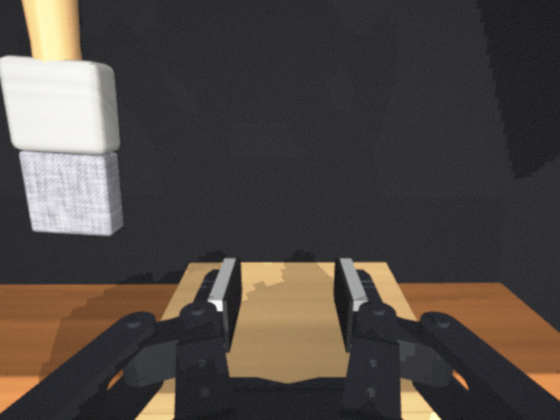

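View pics/s16.png

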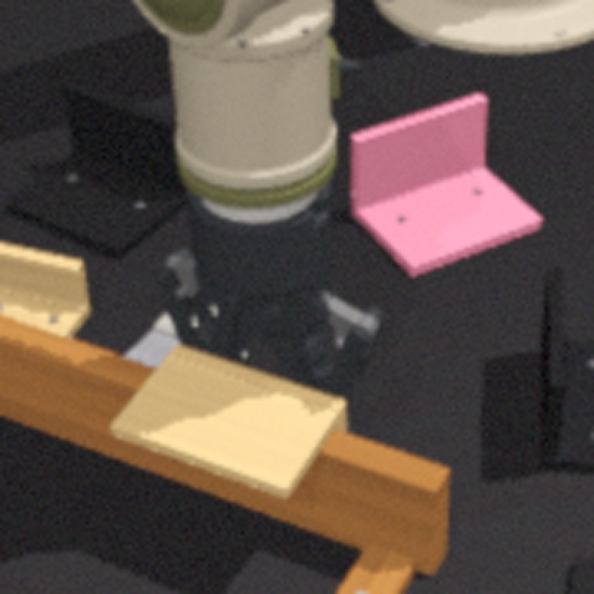

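```bash
python3 - <<'E'
from rig import bot
from h import *
w=bot.snapshot("wrist"); im=w["image"].astype(int)
for c in (100,150,440,470,205,250,290,330,380):
    col=im[220:340,c].sum(1); d=np.diff(col); k=np.argmax(d); print(c,220+k+1, onz(w,c,220+k+.5,0).round(1))
E
```

```text
100 285 [638.8 -41.8   0. ]
150 285 [640.5 -13.4   0. ]
440 283 [649.5 152.    0. ]
470 284 [651.3 169.2   0. ]
205 263 [628.7  19.7   0. ]
250 263 [630.2  44.8   0. ]
290 263 [631.6  67.1   0. ]
330 263 [633.   89.5   0. ]
380 262 [634.1 117.4   0. ]
```

```bash
python3 st.py; python3 - <<'E'
from rig import bot
from h import *
w=bot.snapshot("wrist"); im=w["image"].astype(int)
for c in (120,460,205,290,380):
    col=im[220:340,c].sum(1); d=np.diff(col); k=np.argmax(d); print(c,220+k+1, onz(w,c,220+k+.5,0).round(1))
E
python3 st.py
```

```text
t 13.0 tcp [621.9  66.9  14. ] F [-3.2 -1.1  0.9] J [ 0.42  0.99 -1.04  1.93  1.11  0.93  0.32] rot to go [-0.005  0.003  0.003]
120 284 [638.8 -30.3   0. ]
460 284 [650.9 163.5   0. ]
205 263 [628.7  19.7   0. ]
290 263 [631.6  67.1   0. ]
380 262 [634.1 117.4   0. ]
t 13.05 tcp [621.9  67.   14. ] F [-2.3 -0.4  0.7] J [ 0.42  0.99 -1.04  1.93  1.11  0.93  0.32] rot to go [-0.005  0.003  0.003]
```

Request:
send_rows:
  rotation:
    - [0,0,0.0]
    - [0,0,0]
  offset:
    - [0.003,0,-0.001]
    - [0.0,0,0]
  hand: [0.5,0.5]

```text
time_s: 13.25
tool_pos: [621.1, 67.2, 12.6]
orientation: [0.727, 0.686, 0.001, -0.002]
force: [0.3, -0.2, 0.4]
grip_width: 0.501
```

```bash
cat > gap.py <<'E'
from rig import bot
from h import *
w=bot.snapshot("wrist"); im=w["image"].astype(int)
for c in (120,460,205,290,380):
    col=im[200:340,c].sum(1); d=np.diff(col); k=np.argmax(d); print(c,200+k+1, onz(w,c,200+k+.5,0).round(1))
E
python3 gap.py; python3 st.py
```

```text
120 287 [639.3 -29.6   0. ]
460 286 [650.2 163.1   0. ]
205 265 [628.5  20.2   0. ]
290 265 [631.3  67.4   0. ]
380 266 [634.9 117.4  -0. ]
t 13.3 tcp [621.4  67.2  12.7] F [-0.5 -0.6  0. ] J [ 0.42  1.   -1.04  1.93  1.1   0.94  0.32] rot to go [-0.004 -0.002  0.001]
```

Request:
send_rows:
  rotation:
    - [0,0,0.0]
    - [0,0,0]
  offset:
    - [0.004,0,0]
    - [0.004,0,0]
  hand: [0.5,0.5]

```text
time_s: 13.5
tool_pos: [621.0, 67.7, 11.9]
orientation: [0.726, 0.687, -0.005, -0.006]
force: [-18.0, 0.6, 7.7]
grip_width: 0.502
```

```bash
python3 gap.py; python3 st.py
```

```text
120 288 [639.5 -28.8   0. ]
460 289 [650.8 163.1   0. ]
205 266 [628.6  20.9   0. ]
290 266 [631.2  67.8   0. ]
380 265 [633.4 117.6   0. ]
t 13.55 tcp [621.   67.7  11.8] F [-17.8  -0.2   5.4] J [ 0.42  1.   -1.04  1.92  1.09  0.95  0.34] rot to go [-0.002 -0.015 -0.002]
```

```bash
python3 - <<'E'
from rig import bot
s=bot.sense(); print(s['force'],s['ft_torque'])
E
```

```text
[-17.78625856  -0.23540587   5.40549012] [ 0.06614758  3.06844369 -0.25294993]
```

Blocked at 18 N, and the gap still reads 13 mm, so this push is jamming on friction. It sits too high and carries some downward load. I'll back off, pitch the tool 20° so the body clears the ledge, and push nearer the free edge.

Request:
send_rows:
  rotation:
    - [0,0,0.0]
    - [0,-0.12,0]
    - [0,-0.12,0]
    - [0,-0.12,0]
    - [0,0,0]
  offset:
    - [-0.025,0,0.004]
    - [0,0,-0.002]
    - [0,0,-0.002]
    - [0,0,-0.002]
    - [0,0,0]
  hand: [0.5,0.5,0.5,0.5,0.5]

```text
time_s: 14.05
tool_pos: [598.0, 67.0, 10.4]
orientation: [0.718, 0.678, 0.114, 0.107]
force: [1.0, -0.3, -0.1]
grip_width: 0.5
```

```bash
python3 st.py; python3 - <<'E'
from rig import bot
from h import *
w=bot.snapshot("wrist"); cv2.imwrite("pics/w17.png",w["image"][:,:,::-1])
q=bot.snapshot("scene")
cv2.imwrite("pics/s17.png",cv2.resize(q["image"][130:310,170:350,::-1],None,fx=3.3,fy=3.3,interpolation=cv2.INTER_CUBIC))
E
```

```text
t 14.05 tcp [598.   67.   10.4] F [ 1.  -0.3 -0.1] J [ 0.36  0.9  -0.93  2.23  1.73  0.76 -0.34] rot to go [-0.001  0.315  0.   ]
```

View pics/w17.png

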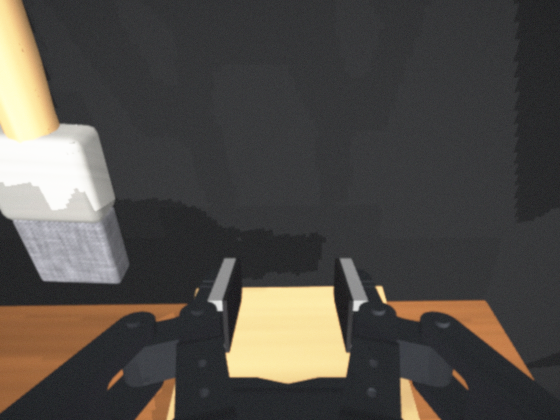

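View pics/s17.png

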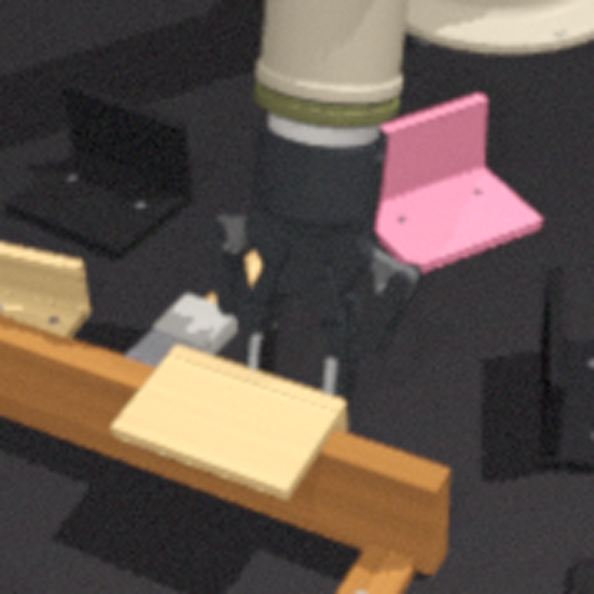

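Request:
send_rows:
  rotation:
    - [0,0,0.0]
    - [0,0,0]
    - [0,0,0]
  offset:
    - [0.008,0,-0.008]
    - [0.008,0,-0.003]
    - [0.004,0,0]
  hand: [0.5,0.5,0.5]

```text
time_s: 14.45
tool_pos: [624.1, 66.4, -1.2]
orientation: [0.72, 0.676, 0.112, 0.106]
force: [-0.0, 0.8, -0.3]
grip_width: 0.497
```

```bash
python3 gap.py; python3 st.py
```

```text
120 292 [640.6 -26.3   0. ]
460 286 [650.5 158.8   0. ]
205 271 [628.3  22.6   0. ]
290 270 [631.   66.6   0. ]
380 268 [633.2 113.4   0. ]
t 14.5 tcp [624.6  66.3  -1. ] F [ 1.8  0.2 -0.3] J [ 0.35  0.93 -0.91  2.17  1.7   0.75 -0.28] rot to go [0.    0.31  0.006]
```

Request:
send_rows:
  rotation:
    - [0,0,0.0]
    - [0,0,0]
  offset:
    - [0.003,0,0]
    - [0.003,0,0.0005]
  hand: [0.5,0.5]

```text
time_s: 14.7
tool_pos: [631.0, 66.3, -0.9]
orientation: [0.721, 0.676, 0.112, 0.105]
force: [-5.2, -0.1, -1.0]
grip_width: 0.504
```

```bash
python3 gap.py; python3 st.py
```

```text
120 282 [639.9 -23.9   0. ]
460 277 [650.6 157.1   0. ]
205 267 [632.5  23.    0. ]
290 266 [635.2  66.6   0. ]
380 265 [638.2 113.2   0. ]
t 14.75 tcp [630.8  66.2  -1. ] F [-0.6 -0.5 -0.4] J [ 0.35  0.93 -0.91  2.16  1.69  0.74 -0.26] rot to go [-0.     0.308  0.007]
```

The bottom gap is down from 14.6 to 10 mm (9 is flush). One more small nudge.

Request:
send_rows:
  rotation:
    - [0,0,0.0]
    - [0,0,0]
  offset:
    - [0.002,0,0]
    - [0.002,0,0.0]
  hand: [0.5,0.5]

```text
time_s: 14.95
tool_pos: [631.0, 66.4, -1.6]
orientation: [0.721, 0.677, 0.11, 0.103]
force: [-10.4, -0.5, 5.2]
grip_width: 0.502
```

```bash
python3 gap.py; python3 st.py
```

```text
120 283 [640.1 -23.4   0. ]
460 278 [650.4 157.    0. ]
205 268 [632.7  23.2   0. ]
290 267 [635.3  66.8   0. ]
380 266 [638.2 113.2   0. ]
t 15.0 tcp [630.9  66.4  -1.6] F [-8.2 -1.   4.6] J [ 0.35  0.93 -0.91  2.15  1.67  0.74 -0.24] rot to go [-0.     0.302  0.005]
```

Request:
send_rows:
  rotation:
    - [0,0,0.0]
    - [0,0,0]
    - [0,0.1,0]
    - [0,0.1,0]
    - [0,0.1,0]
  offset:
    - [-0.01,0,0]
    - [-0.03,0,0.005]
    - [-0.03,0,0.03]
    - [-0.01,0,0.03]
    - [0,0,0.02]
  hand: [0.5,0.5,0.5,0.5,0.5]

```text
time_s: 15.5
tool_pos: [554.0, 62.6, 65.9]
orientation: [0.727, 0.686, 0.015, 0.023]
force: [1.1, -0.8, -0.2]
grip_width: 0.502
```

Request:
send_rows:
  rotation:
    - [0,0,0.0]
    - [0,0,0]
    - [0,0,0]
  offset:
    - [-0.03,0,0]
    - [-0.03,0,0]
    - [0,0,0]
  hand: [0.5,0.5,0.5]

```text
time_s: 15.8
tool_pos: [496.3, 63.7, 70.0]
orientation: [0.727, 0.686, 0.018, 0.024]
force: [1.4, -0.1, -0.6]
grip_width: 0.503
```

```bash
python3 st.py; python3 - <<'E'
from rig import bot
from h import *
t=bot.snapshot("top"); cv2.imwrite("pics/t18.png",cv2.resize(t["image"][110:260,215:455,::-1],None,fx=3.3,fy=3.3,interpolation=cv2.INTER_CUBIC))
q=bot.snapshot("scene"); cv2.imwrite("pics/s18.png",cv2.resize(q["image"][170:310,150:350,::-1],None,fx=4,fy=4,interpolation=cv2.INTER_CUBIC))
w=bot.snapshot("wrist"); cv2.imwrite("pics/w18.png",w["image"][:,:,::-1])
E
```

```text
t 15.8 tcp [496.3  63.7  70. ] F [ 1.4 -0.1 -0.6] J [ 0.4   0.75 -0.98  2.23  1.11  0.72  0.12] rot to go [0.011 0.058 0.002]
```

View pics/t18.png

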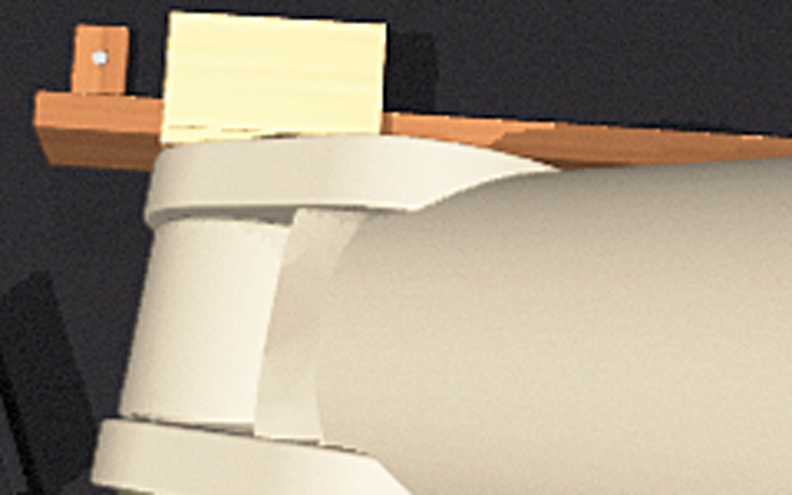

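View pics/s18.png

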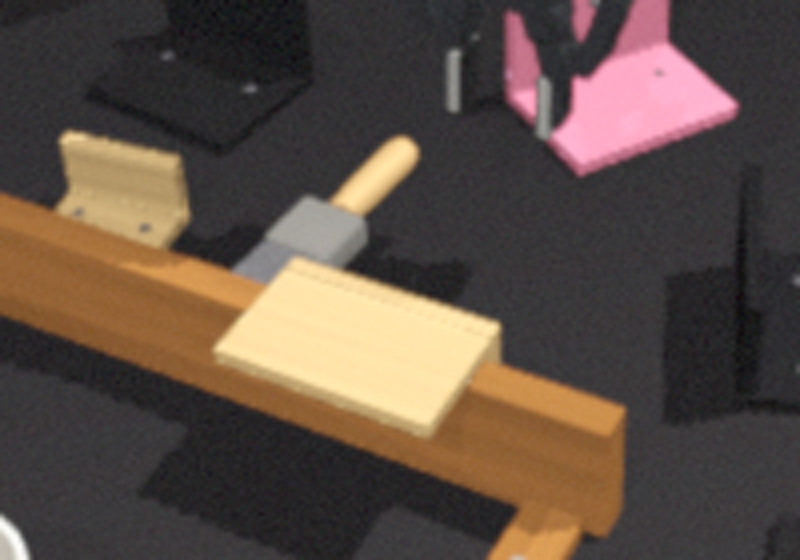

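View pics/w18.png

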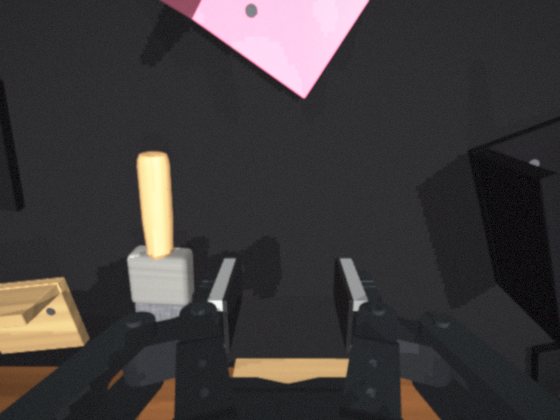

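```bash
python3 - <<'E'
from rig import bot
from h import *
q=bot.snapshot("scene"); a=cv2.imread("pics/scene0.png").astype(int); b=q["image"][:,:,::-1].astype(int)
for n,(x0,x1,y0,y1) in {"small":(150,200,198,225),"brush":(205,260,203,245)}.items():
    ga=a[y0:y1,x0:x1].sum(2).astype(np.float32); gb=b[y0:y1,x0:x1].sum(2).astype(np.float32)
    print(n,cv2.phaseCorrelate(ga,gb))
g=lambda x,y,z:onz(q,150+x/4,170+y/4,z).round(1)
print("back top z85",g(292,260,85),g(500,325,85),"ledge front z85",g(215,353,85),g(430,433,85))
bot.sign_off()
E
```

```text
small ((0.015053041342437012, 0.5372354724390433), 0.923687392340766)
brush ((0.07785750514732825, 0.5167042218676556), 0.5362771044837104)
back top z85 [633.3  12.6  85. ] [636.6 122.4  85. ] ledge front z85 [702.5  10.5  85. ] [709.7 121.   85. ]
the job is handed in; nothing more can be done
```

The larger plywood shelf now stands upright against the rail with its ledge over the top, and I've handed the job in. The robot's clock read about 16 s, and the arm was clear of everything at hand-in.

I pushed it to the rail with half-open fingertips on the ledge, swung it up on its free edge, and let it go over. It first settled leaning 4–5°, with its bottom edge about 5 mm out. One low nudge jammed at 18 N. A second with the tool tilted, closer to the free edge, straightened it.

**Last checks:**
- **Flatness:** with the fingers still resting against it, the back's bottom edge was 9–10 mm from the rail face, where 9 mm is flush. The final camera view, after backing off, still showed it upright with the ledge over the rail; I did not re-measure the bottom gap then.
- **Other things:** the small shelf and brush moved by about 0.5 pixel or less, which is within measurement noise. The black and pink look-alikes were not touched.

**What disagreed:**
- **Fingertip height:** at half opening the fingertips sit about 20 mm above the reported tool point, although the stated figure puts them 17 mm below it. I used the camera value, and the contacts fitted it.
- **Joint range:** during one low approach, joint 6 read 0.107 against its 0.11 lower limit, and joint 7 read -2.621 against -2.63. I backed off at once and turned the hand half round. Nothing was reported, but joint 6 may have just passed its limit.

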